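Put the hydraulic spares into their holders

ROBOT

A 7-joint arm with a two-finger parallel gripper is mounted at the origin on the work surface. World frame = base frame: x ahead of the robot, y to its left, z up, the work surface at z = 0. Lengths are in m, angles in rad, forces in N, time in s.
With the tool pointing down it reaches from about 0.4 to 0.925 m from the base axis. Payload 5.6 kg.
Tool frame: the origin (TCP) lies at the very end of the fingers, on their centre line; the grasp point (between the pads) lies behind it (arm.grip_point_offset is the z of the grasp point in the tool frame, in m); z points along the fingers, y is the direction in which the jaws open and shut (so a half turn about z gives the same grasp; the last joint's range is limited). The gripper opens to 85 mm and grips with 20 to 120 N. Pads are 22 mm wide; open, the fingers measure 114 mm over their backs; the gripper's body (76 mm by 85 mm) begins 54 mm behind the grasp point. The pads swing forward as they close: fully open they stand 13 mm farther back than shut.
Start: joints at [-1.213, 0.468, -0.012, 1.603, 0.006, 1.071, -0.056], TCP at [0.254, 0.598, 0.231] pointing down, gripper open.
Joint ranges: [-2.53, 2.53], [-0.31, 2.02], [-1.57, 1.55], [0.28, 2.44], [-1.29, 4.43], [0.15, 1.84], [-2.92, 2.92]. Speed limits (rad/s): [2.57, 2.57, 3.14, 3.14, 3.14, 3.14, 3.14].

INTERFACE

Orientations are given as a rotation vector (axis times angle).
In Python, from workcell import arm gives the robot as it stands. Calls block until the motion is done:
- arm.move_to(position, orientation): joint-space move of the TCP to a pose.
- arm.line_to(position, speed=0.15, rotation=None, until_force=None): straight line of the TCP; rotation=None keeps the orientation; speed is the mean speed in m/s. With until_force (N) it stops when the force on the tool has changed by that much, and returns True; else False.
- arm.goto_joints(angles): joint-space move.
- arm.set_gripper(opening, force=None): finger opening in m; force is the grip in N (None keeps the last); returns when the fingers have stopped.
- arm.dwell(seconds).
- arm.solve_ik(position, orientation): joint angles nearest the present ones, or None.
- arm.camera(name): name is "side" or "top" or "wrist"; returns (picture, depth): 420x560x3 uint8, blue, green, red; 420x560 float32, m along the optical axis (not along the pixel's ray), 0 where there is no reading.
- arm.camera_info(name): a dict with "camera_matrix" (3x3 intrinsics, pixels), "distortion" ([k1, k2, p1, p2, k3] as OpenCV has them; the pictures are not rectified), "cam_to_world" (4x4, takes a point from camera to world coordinates); the wrist camera has in their place "mount" (4x4, takes a point from camera to tool coordinates, whose origin is the TCP and whose axes are the flange's). Camera axes: x right, y down, z forward; pixel columns grow to the right and rows downward; lengths in m; the calibration is good to about 2 mm. A picture is of the moment at which its call begins: read the wrist's pose just before it. camera_info takes no time and is no camera call.
A pose or a line that the arm cannot do raises arm.MotionError and nothing moves.
- arm.close_job(): hands the job in, once; it reports no verdict.
Trained networks look in the newest picture that a camera, given by its name, has taken for a name from the list of things; names that differ only in an ending like _2 or _b are one class to them, and where a whole thing is asked for, a point or a joint stands for the part that bears it (a point fixed in the world has none). Each returns a list of dicts, best first, with "confidence" (0 to 1); they miss things now and then, are a little off and sometimes report something else, mostly with a low value. They report only what shows in the picture. A call takes as long as a camera call. They do not tell look-alikes from the thing itself.
- arm.look_for(camera, label): "xy" ([column, row] as shares, 0 to 1, of the picture: columns of its width, rows of its height, amid what is visible of it).
Readings, each from a call of its own:
- arm.get_clock(): time.
- arm.get_qpos(): joint angles.
- arm.get_joint_velocities(): joint speeds.
- arm.get_joint_torque(): joint torques, N m.
- arm.get_tool_pos(): TCP position.
- arm.get_ee_rot(): TCP orientation.
- arm.get_contact_force(): force on the tool from outside, world axes, zero at the start.
- arm.get_torque(): the same for the moment, N m.
- arm.get_finger_gap(): finger opening in m.
Only numpy, scipy, OpenCV 4.12 (cv2) and the standard library are available. Lean on these libraries where they do the work, as an engineer would, in place of code of your own. Each camera call takes 0.05 s, during which the arm holds its last target.

TASK

Put the four loose hydraulic spares on the packing bench away in their matching holders: the blue and the orange filter canister upright in the round cup of their own colour, the gear pump upright in the red tray with its red shaft cap on top, and the gear shaft in the green cradle with both ends of its axle fully down in the slots. Let go of everything, and leave the white carton and the grey jar where they stand.

Things in the scene. Friction and masses are not known exactly. Their poses are not given: they have to be found in the camera images.
- filter_blue: Loose blue filter canister, an upright cylinder 56 mm in diameter and 95 mm high (the top 5 mm are bevelled) with a white paper band round the middle, about 0.35 kg. Origin: centre of its underside; z up. Belongs in cup_blue.
- filter_orange: Loose orange filter canister, otherwise the same as the blue one: 56 mm diameter, 95 mm high. Origin: centre of its underside; z up. Belongs in cup_orange.
- pump: Loose gear pump, upright, 0.7 kg: aluminium body 50 (x) x 70 (y) x 55 mm high; on it a black flange 50 x 88 x 10 mm (top at 65 mm); on that, central, a red shaft cap 22 mm in diameter, up to 91 mm. Its two flat sides, 50 mm apart along x, run smooth from foot to 65 mm. Origin: centre of its underside; z up. Belongs in tray, either way round.
- gear: Loose steel gear shaft, 0.4 kg, level: axle 14 mm thick, 120 mm long along its y; at the middle a dark 10-tooth gear 30 mm wide (along y), 48 mm over opposite tooth tips. It lies on two teeth, so that two opposite tips point level to either side. Origin: mid-length on the axle's centre line, 24 mm above the table at the start; x and z may be rolled about y. Belongs in cradle, either way round.
- cup_blue: Fixed blue round cup: outer diameter 84 mm, inner diameter 72 mm, rim 16 mm high, inner floor 6 mm above the table. Origin: centre of its underside, on the table.
- cup_orange: Fixed orange round cup, the same size as the blue one: inner diameter 72 mm, rim 16 mm high, inner floor 6 mm above the table. Origin: centre of its underside, on the table.
- tray: Fixed red open tray: inside 66 (x) x 86 (y) mm, walls 5 mm thick and 16 mm high, inner floor 5 mm above the table. The pump's 50 x 70 mm foot stands inside with its long side along the tray's y. Origin: centre of its underside, on the table.
- cradle: Fixed green cradle: base 60 (x) x 94 (y) x 8 mm; two upright plates 10 mm thick at y = +-36 mm (62 mm clear between), each with a slot open at the top at x = 0: 18 mm wide, floor 33 mm above the table, straight to 52, flared to 38 mm wide at 69 mm. The axle lies in both slots along y, gear between the plates; fully down its centre line is 40 mm above the table. Origin: centre of underside.
- carton: Bystander: small white carton 60 (x) x 85 (y) x 40 mm high, loose among the things. Leave it alone. Origin: centre of its underside.
- jar: Bystander: grey jar with a black lid, 56 mm in diameter, 65 mm high, loose at the left of the bench. Leave it alone. Origin: centre of its underside.
Mind the look-alikes: they are no part of the job. Leave any purple look-alike of the tray alone.

How it is judged:
By the outcome, as a careful person would: the job done as asked, in the order asked, and still so for the second after the job is handed in, with the robot touching nothing.
It also fails if it takes over 123 s, if anything falls off the work surface, if the arm or the gripper's body presses on something with over 40 N, if the wrist force passes 120 N, or if a joint passes its speed limit or range.

## Working session

There is one attempt and no reset: what is moved stays moved. The work goes in short steps, each a Python script; the robot and the scene stay as the last script left them, time stands still between calls to the robot, and variables do not carry over. Pictures are saved under pics/ and viewed, and the job is handed in when it is done.

```bash
ls -la; mkdir -p pics
python3 - <<'E'
from workcell import arm
import cv2,numpy as np
print(arm.get_clock(), arm.get_tool_pos(), arm.get_ee_rot(), arm.grip_point_offset, arm.get_finger_gap())
for n in ["side","top","wrist"]:
    p,d=arm.camera(n); cv2.imwrite(f"pics/{n}0.png",p); np.save(f"pics/{n}0.npy",d)
    i=arm.camera_info(n); print(n,{k:np.round(np.array(v),4).tolist() for k,v in i.items()})
E
```

```text
total 12
drwxr-xr-x  3 agent agent 4096 Dec  5 22:58 .
drwxr-xr-x 23 root  root  4096 Dec  5 22:58 ..
drwxr-xr-x  2 agent agent 4096 Dec  5 22:58 pics
0.0 [0.25343457 0.59794203 0.23034284] [-6.25350318e-01 -3.07848626e+00  2.75873852e-03] -0.0187 0.08553220900604813
side {'camera_matrix': [[489.1569, 0.0, 278.5986], [0.0, 489.1569, 209.8527], [0.0, 0.0, 1.0]], 'distortion': [-0.0094, 0.0, 0.0, 0.0, 0.0], 'cam_to_world': [[0.9845, -0.134, 0.113, 0.3604], [-0.1752, -0.7764, 0.6054, -0.7039], [0.0066, -0.6158, -0.7879, 1.0268], [0.0, 0.0, 0.0, 1.0]]}
top {'camera_matrix': [[450.3883, 0.0, 273.1919], [0.0, 450.3883, 209.3146], [0.0, 0.0, 1.0]], 'distortion': [0.0517, 0.0, 0.0, 0.0, 0.0], 'cam_to_world': [[0.015, -0.9913, 0.131, 0.3087], [-0.9999, -0.0142, 0.0071, 0.0657], [-0.0052, -0.1311, -0.9914, 1.4663], [0.0, 0.0, 0.0, 1.0]]}
wrist {'camera_matrix': [[300.5382, 0.0, 273.8524], [0.0, 300.5382, 209.5427], [0.0, 0.0, 1.0]], 'distortion': [-0.0259, 0.0, 0.0, 0.0, 0.0], 'mount': [[0.0008, -0.9472, -0.3206, 0.0832], [1.0, 0.0011, -0.0008, -0.0018], [0.0011, -0.3206, 0.9472, -0.1423], [0.0, 0.0, 0.0, 1.0]]}
```

View pics/top0.png

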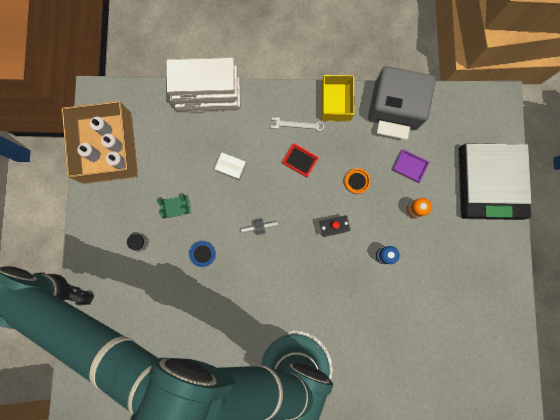

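View pics/side0.png

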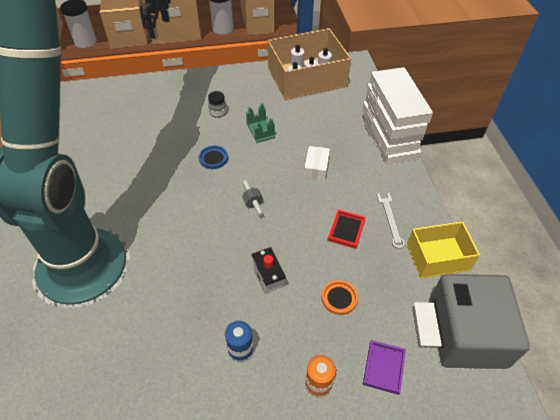

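The top view (rows/columns) shows:

- Blue filter at (388,255) and orange filter at (421,207).
- Pump at (335,225) and gear at (258,226).
- Blue cup at (202,253) and orange cup at (357,181).
- Cradle at (174,206), carton at (230,165) and jar at (137,241).

There are two tray candidates: red (300,160) and purple (410,166). The red one fits the description.

```bash
cat > h.py <<'E'
from workcell import arm
import cv2,numpy as np
from scipy.spatial.transform import Rotation as R
def cloud(n,d,T=None):
    i=arm.camera_info(n); K=np.array(i["camera_matrix"]);D=np.array(i["distortion"],float)
    T=np.array(i["cam_to_world"]) if T is None else T
    h,w=d.shape; u,v=np.meshgrid(np.arange(w),np.arange(h))
    p=cv2.undistortPoints(np.stack([u,v],-1).reshape(-1,1,2).astype(float),K,D).reshape(h,w,2)
    P=np.concatenate([p*d[...,None],d[...,None]],-1)
    return P@T[:3,:3].T+T[:3,3]
def wristT():
    T=np.eye(4);T[:3,:3]=R.from_rotvec(arm.get_ee_rot()).as_matrix();T[:3,3]=arm.get_tool_pos()
    return T@np.array(arm.camera_info("wrist")["mount"])
E
python3 - <<'E'
from h import *
names="filter_blue filter_orange pump gear cup_blue cup_orange tray cradle carton jar".split()
for n in ["top","side"]:
    p=cv2.imread(f"pics/{n}0.png"); d=np.load(f"pics/{n}0.npy"); C=cloud(n,d)
    for l in names:
        r=arm.look_for(n,l)[:3]
        for q in r:
            x,y=q["xy"][0]*560,q["xy"][1]*420
            print(n,l,round(q["confidence"],2),(int(x),int(y)),C[int(y),int(x)].round(3))
p=cv2.imread("pics/top0.png")
c=[cv2.resize(p[y-35:y+35,x-45:x+45],None,fx=4.4,fy=4.0,interpolation=2) for x,y in [(300,160),(410,166)]]
cv2.imwrite("pics/trays.png",np.hstack(c))
E
```

```text
top filter_blue 0.68 (384, 257) [ 0.35  -0.261  0.092]
top filter_orange 0.66 (418, 209) [ 0.497 -0.366  0.096]
top filter_orange 0.53 (229, 166) [0.636 0.221 0.04 ]
top pump 0.61 (330, 228) [ 0.438 -0.102  0.065]
top gear 0.52 (258, 226) [0.442 0.123 0.047]
top cup_blue 0.59 (384, 255) [ 0.356 -0.261  0.094]
top cup_blue 0.57 (198, 252) [0.359 0.317 0.005]
top cup_orange 0.74 (356, 182) [ 0.596 -0.194  0.007]
top tray 0.72 (411, 165) [ 0.656 -0.376  0.001]
top tray 0.67 (298, 158) [ 0.676 -0.004  0.001]
top cradle 0.75 (173, 206) [0.507 0.403 0.012]
top carton 0.57 (228, 165) [0.639 0.224 0.044]
top carton 0.42 (138, 240) [0.392 0.494 0.064]
top jar 0.87 (138, 244) [0.379 0.492 0.067]
side filter_blue 0.97 (237, 340) [ 0.354 -0.3    0.097]
side filter_orange 0.73 (319, 373) [ 0.501 -0.392  0.093]
side pump 0.63 (267, 270) [ 0.442 -0.132  0.067]
side gear 0.81 (256, 196) [0.451 0.106 0.044]
side gear 0.59 (348, 227) [ 0.675 -0.003  0.002]
side cup_blue 0.71 (210, 157) [0.345 0.3   0.011]
side cup_orange 0.91 (340, 298) [ 0.602 -0.2    0.007]
side tray 0.8 (346, 228) [ 0.667 -0.008  0.007]
side tray 0.61 (383, 371) [ 0.649 -0.382  0.005]
side cradle 0.79 (262, 127) [0.512 0.399 0.012]
side carton 0.62 (317, 160) [0.638 0.208 0.042]
side carton 0.26 (239, 340) [ 0.358 -0.3    0.096]
side jar 0.97 (216, 104) [0.384 0.478 0.053]
```

View pics/trays.png

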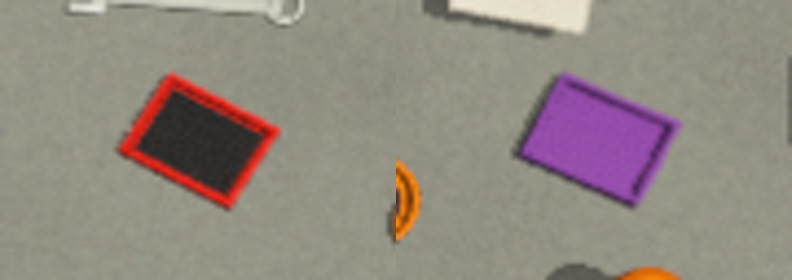

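The enlarged crop confirms it: the left tray is red with a dark floor, so it is the one meant. The right one is the purple look-alike. Next I'll get precise poses from the masks and clouds of both cameras.

Run:
```python
from h import *
def circ(xy,r):
    from scipy.optimize import least_squares
    f=least_squares(lambda c:np.hypot(*(xy-c).T)-r,xy.mean(0),loss='soft_l1',f_scale=.002); return f.x
for n in ["top","side"]:
    p=cv2.imread(f"pics/{n}0.png"); d=np.load(f"pics/{n}0.npy"); C=cloud(n,d); hsv=cv2.cvtColor(p,cv2.COLOR_BGR2HSV)
    H,S,V=[hsv[...,k].astype(int) for k in range(3)]
    def near(x,y,r): return (np.hypot(C[...,0]-x,C[...,1]-y)<r)&(d>0)
    Z=C[...,2]
    t=near(.5,0.02,.2)&(Z<.02); print(n,"table z",np.median(Z[near(.55,.05,.05)]))
    for nm,x,y in [("fb",.355,-.28),("fo",.50,-.38)]:
        m=near(x,y,.07)&(Z>.085); q=C[m]; print(nm,"top mean",q.mean(0).round(4),m.sum(), "rect",np.round(cv2.minEnclosingCircle(q[:,:2].astype(np.float32))[0],4),cv2.minEnclosingCircle(q[:,:2].astype(np.float32))[1].__round__(4))
    for nm,x,y,h in [("cb",.355,.31,(95,130)),("co",.60,-.197,(5,20))]:
        m=near(x,y,.07)&(S>120)&(H>h[0])&(H<h[1]); q=C[m]; c,r=cv2.minEnclosingCircle(q[:,:2].astype(np.float32))
        print(nm,m.sum(),"enc",np.round(c,4),round(r,4),"z",np.percentile(q[:,2],[5,50,95]).round(4))
        m2=m&(Z>.011); print("   ring fit r=.039",circ(C[m2][:,:2],.039).round(4), m2.sum())
    def rect(nm,m):
        q=C[m]; r=cv2.minAreaRect((q[:,:2]*1000).astype(np.float32)); print(nm,m.sum(),np.round(r[0],1),np.round(r[1],1),round(r[2],1),"z",np.median(q[:,2]).round(4))
    rect("tray",near(.672,-.006,.09)&(S>150)&((H<6)|(H>174)))
    rect("pumpflange",near(.44,-.115,.09)&(Z>.058)&(Z<.07))
    rect("pumpcap",near(.44,-.115,.09)&(Z>.083))
    rect("gear_all",near(.445,.115,.1)&(Z>.012)); rect("gear_hi",near(.445,.115,.1)&(Z>.036))
    m=near(.445,.115,.1)&(Z>.012); q=C[m][:,:2]; w=np.linalg.svd(q-q.mean(0))[2][0]; print("  pca",np.degrees(np.arctan2(w[1],w[0])))
    rect("cradle_all",near(.51,.40,.09)&(S>80)&(H>50)&(H<95)); rect("cradle_top",near(.51,.40,.09)&(Z>.055))
    rect("carton",near(.638,.215,.08)&(Z>.03)); 
    m=near(.385,.49,.06)&(Z>.055); print("jar",C[m].mean(0).round(3))
```

```text
top table z -0.0008787013676544442
fb top mean [ 0.3574 -0.2786  0.0922] 258 rect [ 0.3567 -0.2804] 0.0282
fo top mean [ 0.5055 -0.3797  0.0926] 266 rect [ 0.5053 -0.3806] 0.029
cb 276 enc [0.3543 0.3051] 0.043 z [0.0003 0.0101 0.0191]
   ring fit r=.039 [0.3543 0.3022] 125
co 327 enc [ 0.6009 -0.1994] 0.0445 z [-0.0007  0.0081  0.0178]
   ring fit r=.039 [ 0.5987 -0.1965] 121
tray 281 [668.1  -8.7] [98.7 78. ] 59.8 z 0.0114
pumpflange 393 [ 445.8 -116.8] [49.7 88.2] 13.4 z 0.0639
pumpcap 38 [ 445.5 -116.1] [19.3 17.9] 32.0 z 0.0905
gear_all 264 [442.2 119.4] [ 47.6 119.1] 11.9 z 0.0343
gear_hi 115 [442.6 119.9] [42.6 29.2] 12.2 z 0.0425
  pca -77.51882698694031
cradle_all 534 [506.2 395.1] [59.6 86.4] 10.9 z 0.0106
cradle_top 80 [506.2 399. ] [58.2 85.9] 13.1 z 0.0642
carton 491 [639.2 218. ] [85.6 60.4] 69.5 z 0.0393
jar [0.387 0.504 0.064]
side table z 0.0008219681924399591
fb top mean [ 0.3576 -0.2844  0.0936] 568 rect [ 0.357  -0.2818] 0.0286
fo top mean [ 0.5063 -0.3853  0.0936] 654 rect [ 0.5076 -0.3836] 0.0284
cb 294 enc [0.3534 0.3014] 0.0434 z [0.004  0.0107 0.0181]
   ring fit r=.039 [0.3539 0.3008] 143
co 612 enc [ 0.6002 -0.1982] 0.043 z [0.0043 0.0102 0.0182]
   ring fit r=.039 [ 0.5997 -0.1987] 288
tray 465 [667.2 -10.9] [98.3 75.3] 60.6 z 0.0124
pumpflange 662 [ 446.1 -116. ] [51.1 91.5] 13.3 z 0.0652
pumpcap 71 [ 446.  -117.1] [19.5 20.8] 22.4 z 0.0907
gear_all 399 [440.8 121.1] [ 47.2 124.4] 15.8 z 0.0329
gear_hi 172 [442.4 119.4] [42.8 35.3] 11.3 z 0.0432
  pca -75.68001104200938
cradle_all 621 [506.1 392.2] [60.6 88.9] 11.1 z 0.0259
cradle_top 98 [505.2 396.3] [56.7 86. ] 14.3 z 0.0633
carton 527 [639.4 218. ] [92.1 60.2] 69.4 z 0.0404
jar [0.386 0.5   0.064]
```

Both cameras agree to within about 2 mm, and the sizes match the description. Next I'll check IK for all the planned poses.

```bash
cat >> h.py <<'E'
def ori(deg):
    a=np.radians(deg); c,s=np.cos(a),np.sin(a)
    return R.from_matrix(np.array([[-s,c,0],[c,s,0],[0,0,-1]]).T).as_rotvec()
FB=(.357,-.281);FO=(.5063,-.3825);CB=(.354,.3015);CO=(.600,-.1985);TR=(.6677,-.0098);PU=(.4459,-.1165);GE=(.4425,.1197);CR=(.506,.397)
def az(p): return np.degrees(np.arctan2(p[1],p[0]))
E
python3 - <<'E'
from h import *
r=R.from_rotvec(arm.get_ee_rot()).as_matrix(); print("tool y now",r[:,1].round(2),"x",r[:,0].round(2))
def t(n,p,a):
    for z in (.22,.04):
        for s in (0,180):
            q=arm.solve_ik(np.array([*p,z]),ori(a+s)); print(n,z,a+s,None if q is None else np.round(q,2))
for n,p in dict(FB=FB,FO=FO,CB=CB,CO=CO).items(): t(n,p,az(p)+90)
t("PU",PU,13.4); t("TR",TR,-30); t("GE",GE,12.3); t("CR",CR,12)
print(arm.get_clock())
E
```

```text
tool y now [0.39 0.92 0.  ] x [-0.92  0.39 -0.  ]
FB 0.22 51.79319121996495 [-0.41  0.24  1.16  2.12 -0.28  0.94  1.81]
FB 0.22 231.79319121996497 [-0.39  0.23  1.14  2.12 -0.27  0.94 -1.34]
FB 0.04 51.79319121996495 [ 0.41  0.47  0.21  2.2  -0.21  0.49  1.69]
FB 0.04 231.79319121996497 [-0.11  0.63  0.88  2.23 -0.85  0.66 -0.84]
FO 0.22 52.929648306258585 [-0.02  0.57  0.87  1.7  -0.48  1.1   1.93]
FO 0.22 232.92964830625857 [-0.15  0.69  1.12  1.7  -0.66  1.18 -1.07]
FO 0.04 52.929648306258585 [ 0.28  0.71  0.43  1.78 -0.41  0.74  1.85]
FO 0.04 232.92964830625857 [-0.12  1.01  1.11  1.8  -1.06  1.06 -0.81]
CB 0.22 130.4208676642142 [-0.66  0.18 -0.13  2.04  0.03  0.92  1.47]
CB 0.22 310.4208676642142 [-1.19  0.17  0.46  2.08 -0.09  0.92 -1.54]
CB 0.04 130.4208676642142 [-0.65  0.48 -0.15  2.16  0.15  0.51  1.36]
CB 0.04 310.4208676642142 [-1.07  0.49  0.35  2.19 -0.34  0.51 -1.32]
CO 0.22 71.69406322214529 [-0.27  0.53  0.76  1.7  -0.4   1.08  1.86]
CO 0.22 251.6940632221453 [-0.48  0.68  1.12  1.71 -0.66  1.18 -1.07]
CO 0.04 71.69406322214529 [-0.01  0.7   0.38  1.78 -0.37  0.73  
[... 286 characters left out ...]
 -1.24  1.08 -1.59]
TR 0.22 -30 [-0.51  0.58  0.7   1.6  -0.4   1.11 -0.24]
TR 0.22 150 [-0.09  0.51  0.07  1.57 -0.04  1.07  2.61]
TR 0.04 -30 [-0.48  0.81  0.66  1.7  -0.63  0.85 -0.07]
TR 0.04 150 [ 0.03  0.72 -0.09  1.66  0.09  0.76  2.51]
GE 0.22 12.3 [-0.72  0.15  0.43  2.09 -0.08  0.92 -0.04]
GE 0.22 192.3 [ 0.72  0.48 -1.29  2.01  0.54  1.06  2.53]
GE 0.04 12.3 [-0.59  0.48  0.3   2.2  -0.29  0.5   0.15]
GE 0.04 192.3 [-0.11  0.49 -0.27  2.17  0.26  0.51  2.78]
CR 0.22 12 [-0.91  0.47  0.26  1.65 -0.14  1.04 -0.4 ]
CR 0.22 192 [-0.45  0.5  -0.37  1.61  0.2   1.07  2.48]
CR 0.04 12 [-0.86  0.69  0.2   1.74 -0.19  0.72 -0.36]
CR 0.04 192 [-0.44  0.73 -0.38  1.71  0.36  0.77  2.35]
1.15
```

```bash
cat >> h.py <<'E'
HOV=.20
def go(p,a,z=HOV):
    arm.move_to(np.array([p[0],p[1],z]),ori(a))
def down(p,z,sp=.12,f=None): return arm.line_to(np.array([p[0],p[1],z]),speed=sp,until_force=f)
def st(m=""): print(m,"t",arm.get_clock(),"tcp",np.round(arm.get_tool_pos(),4),"gap",round(arm.get_finger_gap(),4),"F",np.round(arm.get_contact_force(),1),"q",np.round(arm.get_qpos(),2))
def snap(n,f):
    p,d=arm.camera(n); cv2.imwrite(f"pics/{f}.png",p); np.save(f"pics/{f}.npy",d); return p,d
E
python3 - <<'E'
from h import *
arm.goto_joints([0.667,0.2,0,2.0,0,0.94,-.05]); st("seed")
go(FB,az(FB)); st("hov")
print(down(FB,.040,.15,15)); st("down")
arm.set_gripper(.050,40); st("grip")
down(FB,HOV,.2); st("up")
snap("side","s1")
E
```

```text
seed t 4.4083 tcp [ 0.3617 -0.3264  0.225 ] gap 0.0853 F [0.3 0.3 0.6] q [ 0.67  0.2  -0.    2.   -0.    0.94 -0.05]
hov t 4.7333 tcp [ 0.357  -0.2794  0.1995] gap 0.0852 F [-1.  -0.6  0.4] q [ 0.62  0.18 -0.04  2.09  0.01  0.87 -0.08]
False
down t 5.95 tcp [ 0.3575 -0.2815  0.0406] gap 0.0851 F [-0.2  0.8  0.1] q [ 0.62  0.46 -0.03  2.19  0.03  0.49 -0.1 ]
grip t 6.3333 tcp [ 0.3576 -0.2814  0.0408] gap 0.0552 F [0.  0.1 6.8] q [ 0.62  0.46 -0.03  2.19  0.03  0.49 -0.1 ]
up t 7.2833 tcp [ 0.3561 -0.2804  0.1988] gap 0.0548 F [-0.3 -0.6 -3.3] q [ 0.62  0.18 -0.04  2.09  0.01  0.87 -0.08]
```

View pics/s1.png

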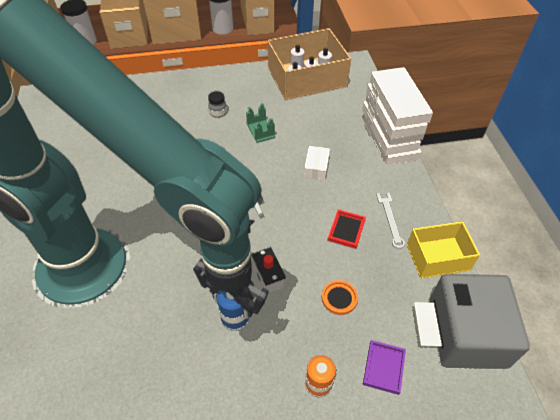

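The blue canister is held at about (232,305), and the −3.3 N reading fits its weight. Now I'll place it in the blue cup.

Run:
```python
from h import *
go(CB,az(CB)); st("hov")
print(down(CB,.075,.15)); print(down(CB,.0465,.05,8)); st("down")
arm.set_gripper(.085); st("rel")
down(CB,HOV,.2); st("up")
go(FO,az(FO)); snap("top","t2"); snap("side","s2"); st("hovFO")
```

```text
hov t 9.425 tcp [0.3548 0.3005 0.1997] gap 0.0549 F [-0.1 -0.2 -3.3] q [ 0.13  0.41 -1.08  2.02  0.44  0.97 -0.48]
False
True
down t 10.9667 tcp [0.3538 0.3009 0.0468] gap 0.0547 F [-0.6 -1.5  5.9] q [-0.11  0.64 -0.82  2.13  0.74  0.7  -0.73]
rel t 11.375 tcp [0.3533 0.3001 0.0463] gap 0.0852 F [ 0.3  1.  -0.3] q [-0.11  0.64 -0.82  2.13  0.74  0.7  -0.73]
up t 12.2917 tcp [0.3536 0.3007 0.199 ] gap 0.0853 F [ 0.3 -0.3  0.7] q [ 0.13  0.41 -1.08  2.02  0.44  0.97 -0.48]
hovFO t 14.875 tcp [ 0.507  -0.3813  0.2002] gap 0.0852 F [ 1.  -0.1  0.8] q [ 1.05  0.57 -0.64  1.64  0.37  1.06 -0.35]
```

View pics/s2.png

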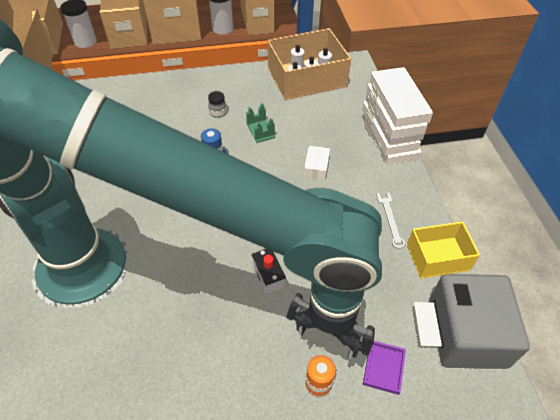

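The blue canister stands upright in its cup at (211,138). Next is the orange one.

Run:
```python
from h import *
print(down(FO,.040,.15,15)); arm.set_gripper(.050,40); st("grip")
down(FO,HOV,.2); st("up")
go(CO,az(CO)); print(down(CO,.075,.15)); print(down(CO,.0465,.05,8)); st("down")
arm.set_gripper(.085); st("rel")
down(CO,HOV,.2)
arm.goto_joints([.25,.18,0,2.07,0,.9,.45])
go(PU,13.4); snap("top","t3"); snap("side","s3"); T=wristT(); snap("wrist","w3"); np.save("pics/w3T.npy",T); st("hovPU")
```

```text
False
grip t 16.475 tcp [ 0.5068 -0.383   0.041 ] gap 0.0551 F [-1.4 -0.2  6.8] q [ 0.97  0.76 -0.53  1.73  0.51  0.8  -0.45]
up t 17.425 tcp [ 0.5052 -0.3821  0.1983] gap 0.055 F [ 0.9 -0.1 -2.1] q [ 1.05  0.57 -0.64  1.64  0.37  1.06 -0.35]
False
True
down t 19.8 tcp [ 0.5994 -0.1985  0.047 ] gap 0.0549 F [-0.4  0.2  5.4] q [ 0.71  0.77 -0.62  1.73  0.58  0.83 -0.5 ]
rel t 20.2083 tcp [ 0.5983 -0.1985  0.0459] gap 0.0851 F [ 0.5  0.4 -0.2] q [ 0.71  0.77 -0.62  1.73  0.58  0.83 -0.5 ]
hovPU t 22.3583 tcp [ 0.4462 -0.1172  0.1995] gap 0.0852 F [ 0.5 -0.4  0.4] q [ 0.21  0.19 -0.03  2.08  0.01  0.87  0.41]
```

View pics/s3.png

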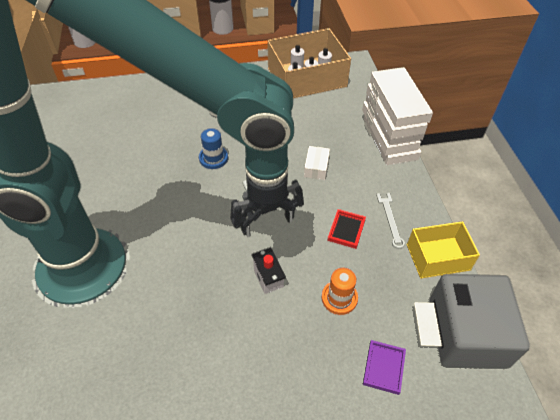

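View pics/w3.png

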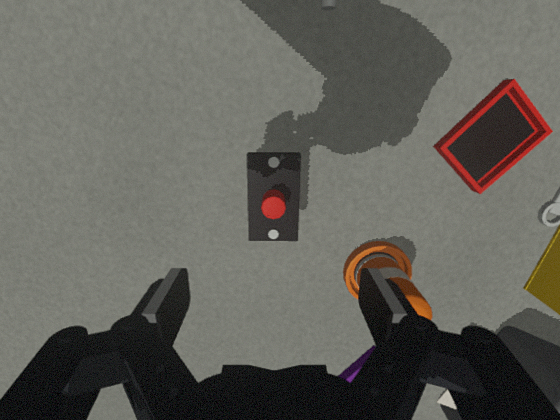

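Both canisters stand in their cups, with the orange one at (340,285) in the side view. In the wrist view the pump at (273,205) is square to the jaws. I'll cross-check the pump and tray with the wrist depth.

Run:
```python
from h import *
d=np.load("pics/w3.npy"); T=np.load("pics/w3T.npy"); C=cloud("wrist",d,T); p=cv2.imread("pics/w3.png");h=cv2.cvtColor(p,cv2.COLOR_BGR2HSV)
H,S,V=[h[...,k].astype(int) for k in range(3)];Z=C[...,2]
def rect(nm,m):
    q=C[m]; r=cv2.minAreaRect((q[:,:2]*1000).astype(np.float32)); print(nm,m.sum(),np.round(r[0],1),np.round(r[1],1),round(r[2],1),"z",np.median(q[:,2]).round(4))
near=lambda x,y,r:(np.hypot(C[...,0]-x,C[...,1]-y)<r)&(d>0)
rect("flange",near(*PU,.07)&(Z>.058)&(Z<.07)); rect("cap",near(*PU,.07)&(Z>.083))
rect("tray",near(*TR,.09)&(S>150)&((H<6)|(H>174)))
```

```text
flange 4018 [ 443.9 -119.3] [50.  88.4] 13.0 z 0.0647
cap 39973 [ 445.2 -114.1] [139.2  34.5] 13.3 z 0.2758
tray 3238 [671.7 -10.7] [105.9  89. ] 61.9 z 0.0132
```

Run:
```python
from h import *
P=(.4453,-.1178)
go(P,13.2,.15); print(down(P,.027,.12,15)); st("d"); arm.set_gripper(.045,60); st("grip")
down(P,.16,.15); st("up"); T=wristT(); snap("wrist","w4")
go(TR,-29.7,.16); st("hovTR"); snap("side","s4"); snap("wrist","w4b"); np.save("pics/w4bT.npy",wristT())
```

```text
False
d t 23.85 tcp [ 0.4459 -0.1179  0.0277] gap 0.0851 F [ 0.7 -0.2 -0.5] q [ 0.2   0.5  -0.02  2.18  0.02  0.46  0.4 ]
grip t 24.2667 tcp [ 0.4459 -0.1178  0.0276] gap 0.0494 F [0.5 0.5 6.7] q [ 0.2   0.5  -0.02  2.18  0.02  0.46  0.4 ]
up t 25.3 tcp [ 0.4443 -0.1176  0.159 ] gap 0.0492 F [ 0.1 -0.6 -5.2] q [ 0.21  0.25 -0.03  2.12  0.01  0.78  0.41]
hovTR t 26.325 tcp [ 0.6663 -0.011   0.1587] gap 0.0495 F [-0.  -1.2 -5.3] q [-0.08  0.57  0.07  1.62 -0.04  0.96 -0.52]
```

View pics/s4.png

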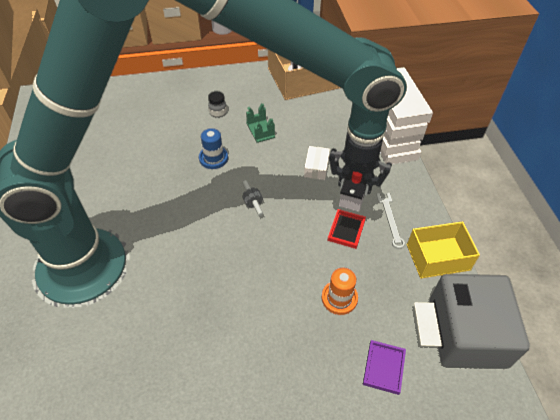

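View pics/w4b.png

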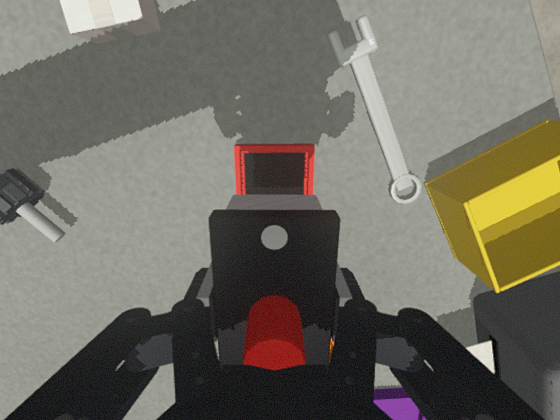

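The pump is square with the red tray, whose visible edge is at (275,150) in the wrist view. Lowering it now.

Run:
```python
from h import *
print(down(TR,.06,.12)); print(down(TR,.0325,.04,8)); st("down")
arm.set_gripper(.070); st("rel")
down(TR,.18,.15); arm.set_gripper(.085)
arm.goto_joints([-.262,.18,0,2.07,0,.9,.05]); go(GE,12.3,.17); st("hovGE")
snap("side","s5"); snap("wrist","w5"); np.save("pics/w5T.npy",wristT())
d=np.load("pics/w5.npy"); C=cloud("wrist",d,wristT()); Z=C[...,2]
near=lambda x,y,r:(np.hypot(C[...,0]-x,C[...,1]-y)<r)&(d>0)
def rect(nm,m):
    q=C[m]; r=cv2.minAreaRect((q[:,:2]*1000).astype(np.float32)); print(nm,m.sum(),np.round(r[0],1),np.round(r[1],1),round(r[2],1),"z",np.median(q[:,2]).round(4))
rect("all",near(*GE,.09)&(Z>.015)&(Z<.06)); rect("hi",near(*GE,.09)&(Z>.036)&(Z<.06))
m=near(*GE,.09)&(Z>.026)&(Z<.034); rect("axle",m)
```

```text
False
True
down t 28.0583 tcp [ 0.6671 -0.0098  0.0328] gap 0.0495 F [-0.5 -0.2  6.9] q [-0.08  0.73  0.06  1.67 -0.06  0.74 -0.51]
rel t 28.3917 tcp [ 0.6649 -0.0098  0.0306] gap 0.0702 F [-0.6  0.7  0.3] q [-0.08  0.73  0.06  1.67 -0.06  0.74 -0.51]
hovGE t 31.1 tcp [0.443  0.1197 0.1689] gap 0.0848 F [-0.5 -0.6  0.4] q [-0.32  0.23 -0.01  2.11  0.01  0.8  -0.13]
all 2918 [440.5 117.5] [ 48.1 120. ] 12.8 z 0.0354
hi 1431 [440.5 117.5] [43.3 30.6] 13.2 z 0.0441
axle 1278 [440.5 117.5] [ 48.1 120. ] 12.8 z 0.03
```

View pics/s5.png

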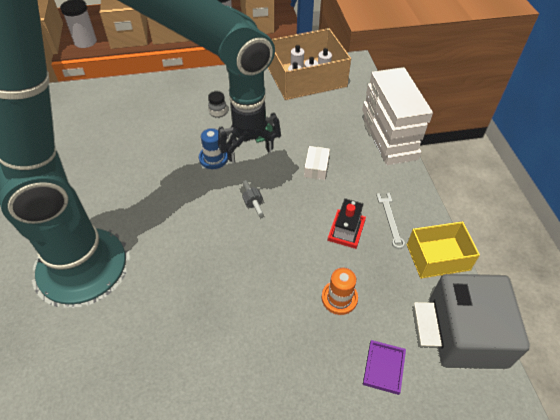

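View pics/w5.png

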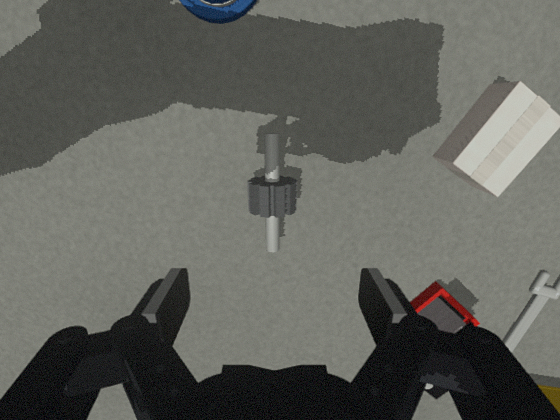

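The pump stands in the red tray at (347,222) in the side view. The gear axle runs along the image vertical at (272,195). Now I'll grip the gear across its tooth tips.

Run:
```python
from h import *
G=(.4415,.1187)
go(G,12.7,.12); print(down(G,.0065,.10,12)); st("d"); arm.set_gripper(.040,50); st("grip")
down(G,.16,.12); st("up"); snap("wrist","w6")
C0=np.array(CR)-.07*np.array([-np.sin(np.radians(12)),np.cos(np.radians(12))])
go(C0,12,.20); st("near CR"); np.save("pics/w6bT.npy",wristT()); snap("wrist","w6b"); snap("side","s6")
```

```text
False
d t 32.8 tcp [0.442  0.1189 0.007 ] gap 0.0854 F [0.3 0.1 0.4] q [-0.33  0.54 -0.01  2.19  0.02  0.41 -0.13]
grip t 33.2333 tcp [0.4419 0.1188 0.0071] gap 0.0469 F [-0.9  0.   5.5] q [-0.33  0.54 -0.01  2.19  0.02  0.41 -0.13]
up t 34.6667 tcp [0.4409 0.1185 0.1593] gap 0.0468 F [-0.  -0.6 -4.7] q [-0.32  0.25 -0.02  2.12  0.01  0.77 -0.12]
near CR t 35.625 tcp [0.5203 0.3272 0.199 ] gap 0.0469 F [ 0.  -1.  -6.2] q [-0.56  0.45 -0.08  1.72  0.04  0.98 -0.44]
```

View pics/s6.png

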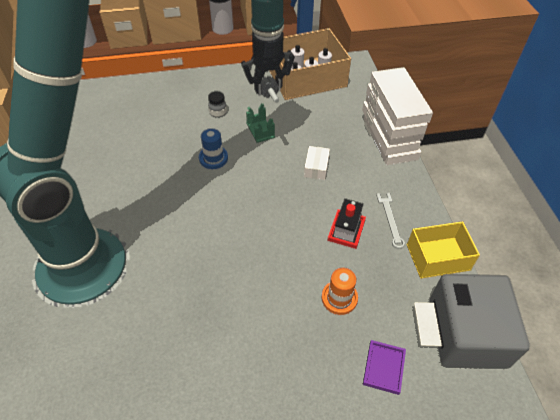

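View pics/w6b.png

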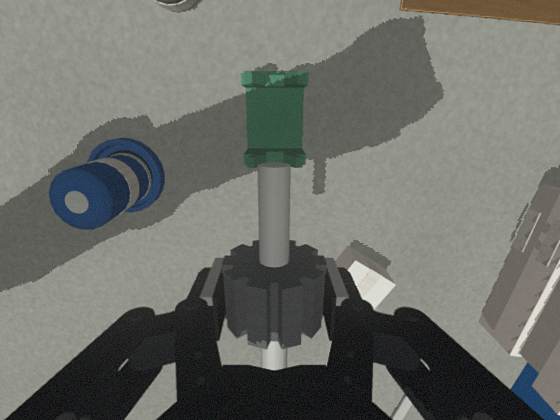

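Run:
```python
from h import *
d=np.load("pics/w6b.npy"); T=np.load("pics/w6bT.npy"); C=cloud("wrist",d,T); p=cv2.imread("pics/w6b.png");h=cv2.cvtColor(p,cv2.COLOR_BGR2HSV)
H,S,V=[h[...,k].astype(int) for k in range(3)];Z=C[...,2]
def rect(nm,m):
    q=C[m]; r=cv2.minAreaRect((q[:,:2]*1000).astype(np.float32)); print(nm,m.sum(),np.round(r[0],1),np.round(r[1],1),round(r[2],1),"z",np.percentile(q[:,2],[2,50,98]).round(4))
g=(S>60)&(H>45)&(H<100)&(d>0)&(np.hypot(C[...,0]-CR[0],C[...,1]-CR[1])<.09)
rect("cradle",g)
for z in (.04,.055,.06,.065): rect(f"z>{z}",g&(Z>z))
# axle held: pixels in column 255-295,rows 165-260
q=C[168:235,258:292].reshape(-1,3); q=q[(q[:,2]>.12)&(q[:,2]<.3)]; 
c=q.mean(0); w=np.linalg.svd(q-c)[2][0]; w*=np.sign(w[1]); print("axle front c",c.round(4),"dir",w.round(3),"yaw",np.degrees(np.arctan2(w[1],w[0]))-90,"tilt",np.degrees(np.arcsin(w[2])))
tp=T@np.linalg.inv(np.array(arm.camera_info("wrist")["mount"])); print(tp[:3,3].round(4))
R_=tp[:3,:3]; print("axle c in tool",((c-tp[:3,3])@R_).round(4), "tooly yaw",np.degrees(np.arctan2(R_[1,1],R_[0,1])))
# front end of axle along its length
t=(q-c)@w; print("end fwd of tcp",((c+w*np.percentile(t,99)-tp[:3,3])@R_).round(4))
# base (z<.015) and the plate tops in cradle tool-lateral coords
for nm,m in dict(base=g&(Z<.015),tops=g&(Z>.06)).items():
    L=(C[m]-tp[:3,3])@R_; print(nm,"lateral",np.percentile(L[:,1],[1,99]).round(4),np.percentile(L[:,1],[1,99]).mean().round(4),"fwd",np.percentile(L[:,0],[1,99]).round(4))
```

```text
cradle 9048 [508.8 380.1] [129.7 126.1] 11.1 z [0.0064 0.0565 0.293 ]
z>0.04 4935 [509.4 377.1] [129.7 120.2] 11.1 z [0.048  0.2769 0.2941]
z>0.055 4566 [509.4 377.1] [129.7 120.2] 11.1 z [0.0582 0.2784 0.2942]
z>0.06 4400 [509.4 377.1] [129.7 120.2] 11.1 z [0.0624 0.2789 0.2942]
z>0.065 4203 [509.4 377.1] [129.7 120. ] 11.1 z [0.066  0.2796 0.2943]
axle front c [0.5095 0.3703 0.2208] dir [-0.198  0.98   0.017] yaw 11.444712186056705 tilt 0.9648461861730512
[0.5203 0.3272 0.199 ]
axle c in tool [ 0.0443 -0.0016 -0.0219] tooly yaw 11.960145860825888
end fwd of tcp [ 0.0584 -0.0015 -0.0222]
base lateral [-0.03    0.0276] -0.0012 fwd [0.0396 0.1161]
tops lateral [-0.0631  0.0607] -0.0012 fwd [-0.0037  0.11  ]
```

Run:
```python
import cv2
p=cv2.imread("pics/w6b.png")[55:275,190:360]; cv2.imwrite("pics/c6.png",cv2.resize(p,None,fx=2.7,fy=2.7,interpolation=2))
```

```text
(no output)
```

View pics/c6.png

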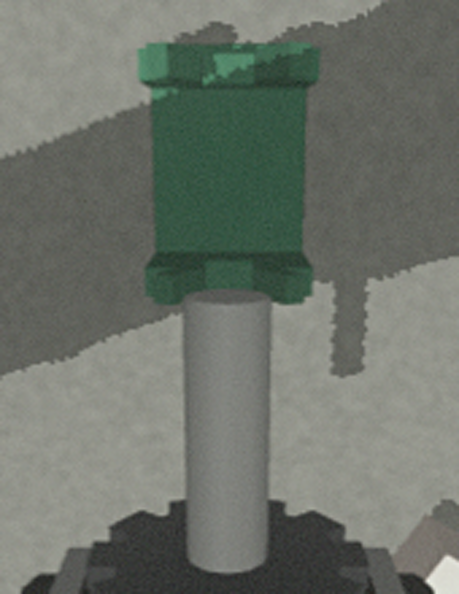

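Run:
```python
from h import *
d=np.load("pics/w6b.npy"); T=np.load("pics/w6bT.npy"); C=cloud("wrist",d,T); p=cv2.imread("pics/w6b.png");h=cv2.cvtColor(p,cv2.COLOR_BGR2HSV)
H,S,V=[h[...,k].astype(int) for k in range(3)];Z=C[...,2]
tp=T@np.linalg.inv(np.array(arm.camera_info("wrist")["mount"])); R_=tp[:3,:3]; o=tp[:3,3]
g=(S>60)&(H>45)&(H<100)&(d>0)&(np.hypot(C[...,0]-CR[0],C[...,1]-CR[1])<.09)&(Z<.08)
def rect(nm,m):
    q=C[m]; r=cv2.minAreaRect((q[:,:2]*1000).astype(np.float32)); print(nm,m.sum(),np.round(r[0],1),np.round(r[1],1),round(r[2],1),"z",np.percentile(q[:,2],[2,50,98]).round(4))
rect("all",g); rect("base",g&(Z<.015)); rect("top",g&(Z>.06))
for nm,m in dict(base=g&(Z<.015),tops=g&(Z>.06)).items():
    L=(C[m]-o)@R_
    for lo,hi in [(.02,.05),(.05,.075),(.075,.095),(.095,.13)]:
        l=L[(L[:,0]>lo)&(L[:,0]<hi)]
        if len(l)>20: print(nm,lo,hi,len(l),"lat",np.percentile(l[:,1],[1,99]).round(4),"mid",np.percentile(l[:,1],[1,99]).mean().round(4),"fwd",np.percentile(l[:,0],[1,99]).round(4))
```

```text
all 5310 [502.3 395.8] [67.  92.3] 11.8 z [0.0062 0.0082 0.0684]
base 3457 [502.3 395.8] [67.  92.3] 11.8 z [0.0061 0.0077 0.0093]
top 662 [503.8 395.5] [51.7 81.5] 12.3 z [0.0604 0.0664 0.0696]
base 0.02 0.05 552 lat [-0.03    0.0279] mid -0.001 fwd [0.0252 0.0493]
base 0.05 0.075 1310 lat [-0.0302  0.0275] mid -0.0014 fwd [0.0502 0.0742]
base 0.075 0.095 1121 lat [-0.03    0.0278] mid -0.0011 fwd [0.0752 0.0942]
base 0.095 0.13 474 lat [-0.0307  0.0274] mid -0.0017 fwd [0.0951 0.1172]
tops 0.02 0.05 288 lat [-0.0273  0.0243] mid -0.0015 fwd [0.0299 0.0397]
tops 0.095 0.13 374 lat [-0.0269  0.0239] mid -0.0015 fwd [0.1011 0.1111]
```

The held axle and the cradle midline agree laterally (−1.6 and −1.5 mm in the tool frame) and in yaw (about 0.5°). I need 71.5 mm of forward travel and then the descent.

Run:
```python
from h import *
T=np.load("pics/w6bT.npy"); tp=T@np.linalg.inv(np.array(arm.camera_info("wrist")["mount"]))
tx=tp[:2,0]; C0=np.array(CR)-.07*np.array([-np.sin(np.radians(12)),np.cos(np.radians(12))])
P=C0+.0715*tx/np.linalg.norm(tx); np.save("pics/P.npy",P); print(P)
arm.line_to(np.array([*P,.12]),speed=.12,rotation=ori(12.3)); st("above")
print(down(P,.062,.08)); st(".062"); print(down(P,.035,.03,10)); st(".035"); 
snap("side","s7"); snap("wrist","w7")
```

```text
[0.50573653 0.39847749]
above t 36.7667 tcp [0.5066 0.398  0.1206] gap 0.0466 F [ 1.1 -0.5 -5.8] q [-0.66  0.58 -0.08  1.7   0.06  0.86 -0.55]
False
.062 t 37.6417 tcp [0.506  0.3988 0.0623] gap 0.0468 F [-0.2  0.2 -5. ] q [-0.66  0.66 -0.08  1.72  0.07  0.76 -0.56]
False
.035 t 38.6917 tcp [0.5059 0.3986 0.0352] gap 0.0466 F [-0.   0.1 -4.4] q [-0.66  0.7  -0.08  1.73  0.07  0.72 -0.56]
```

View pics/w7.png

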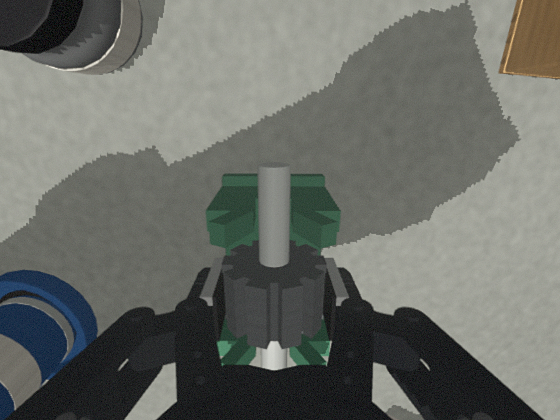

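The axle is centred between the plates and entering the slots, with no side force. I'll go on down.

Run:
```python
from h import *
P=np.load("pics/P.npy")
print(down(P,.0225,.03,8)); st("bottom")
arm.set_gripper(.060); st("rel"); arm.set_gripper(.085); arm.dwell(.2)
np.save("pics/w8aT.npy",wristT()); snap("wrist","w8a")
down(P,.20,.12); st("up"); np.save("pics/w8T.npy",wristT())
C0=P-.09*np.array([-np.sin(np.radians(12.3)),np.cos(np.radians(12.3))])
go(C0,12.3,.20); np.save("pics/w8T.npy",wristT()); p,d=snap("wrist","w8"); snap("side","s8"); st()
C=cloud("wrist",d,np.load("pics/w8T.npy"))
for n in ("side","wrist"):
  r=arm.look_for(n,"gear")[:1]; print(n,r)
tp=np.load("pics/w8T.npy")@np.linalg.inv(np.array(arm.camera_info("wrist")["mount"]))
```

```text
True
bottom t 39.2167 tcp [0.5056 0.3984 0.023 ] gap 0.0469 F [-0.2 -1.   5.7] q [-0.67  0.72 -0.07  1.73  0.08  0.7  -0.56]
rel t 39.5 tcp [0.5045 0.3974 0.0215] gap 0.0598 F [-0.3 -0.1  0.7] q [-0.67  0.72 -0.07  1.73  0.08  0.7  -0.56]
up t 41.7667 tcp [0.5053 0.3981 0.199 ] gap 0.0847 F [-0.2  0.2  0.9] q [-0.65  0.49 -0.09  1.64  0.05  1.01 -0.54]
 t 42.3167 tcp [0.5244 0.3116 0.1998] gap 0.0849 F [ 0.   0.2 -1.2] q [-0.53  0.44 -0.08  1.73  0.04  0.98 -0.41]
side [{'xy': [0.4677, 0.285], 'confidence': 0.73}]
wrist [{'xy': [0.4879, 0.235], 'confidence': 0.86}]
```

View pics/w8.png

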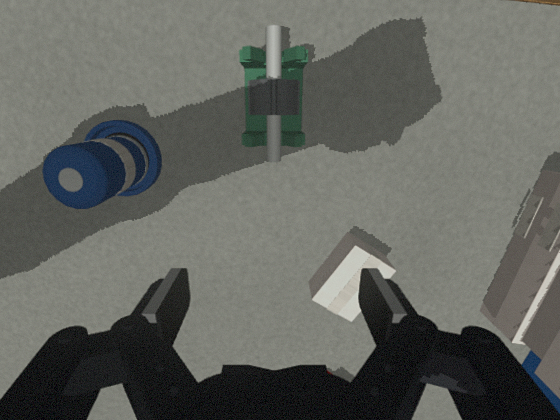

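View pics/s8.png

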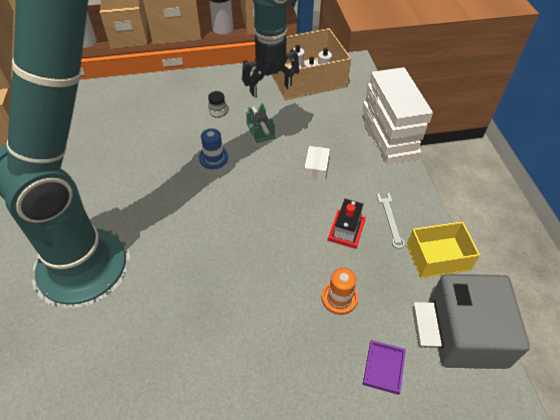

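The axle lies along the cradle in the wrist view, from (273,30) to (273,158). I'll retract to the start pose and check all the heights and positions.

Run:
```python
from h import *
P=np.load("pics/P.npy")
d=np.load("pics/w8.npy"); Tw=np.load("pics/w8T.npy"); 
arm.goto_joints([-1.213, 0.468, -0.012, 1.603, 0.006, 1.071, -0.056])
Cs={"wrist":(cloud("wrist",d,Tw),cv2.imread("pics/w8.png"),d)}
for n in("top","side"):
    p,dd=snap(n,"f_"+n); Cs[n]=(cloud(n,dd),p,dd)
st()
u=np.array([np.cos(np.radians(12)),np.sin(np.radians(12))]); v=np.array([-u[1],u[0]])
for n,(C,p,dd) in Cs.items():
    q=C[dd>0]; 
    L=np.c_[(q[:,:2]-P)@u,(q[:,:2]-P)@v,q[:,2]]
    for lo,hi in [(-.06,-.045),(-.043,-.03),(-.028,-.018),(-.012,.012),(.018,.028),(.03,.043),(.045,.06)]:
        m=(abs(L[:,0])<.007)&(L[:,1]>lo)&(L[:,1]<hi)&(L[:,2]<.1)&(L[:,2]>.02)
        if m.sum()>2: print(n,"axle v",lo,hi,m.sum(),"z95",np.percentile(L[m,2],[50,95]).round(4))
    near=lambda x,y,r:(np.hypot(q[:,0]-x,q[:,1]-y)<r)
    if n=="wrist": continue
    for nm,(x,y),lo,hi in [("fb",CB,.09,.11),("fo",CO,.09,.11),("cap",TR,.085,.11),("flange",TR,.06,.075),("carton",(.639,.218),.03,.05),("jar",(.387,.502),.055,.075)]:
        k=q[near(x,y,.07)&(q[:,2]>lo)&(q[:,2]<hi)]
        r=cv2.minAreaRect((k[:,:2]*1000).astype(np.float32)); print(n,nm,len(k),np.round(r[0],1),np.round(r[1],1),round(r[2],1),"z",np.median(k[:,2]).round(4),k[:,2].std().round(4),"target",x,y)
```

```text
t 43.9917 tcp [0.2555 0.5974 0.2308] gap 0.0849 F [ 0.2  0.6 -0.1] q [-1.21  0.47 -0.01  1.6   0.01  1.07 -0.06]
wrist axle v -0.06 -0.045 180 z95 [0.0457 0.0471]
wrist axle v -0.043 -0.03 198 z95 [0.0454 0.0471]
wrist axle v -0.028 -0.018 141 z95 [0.0455 0.0471]
wrist axle v -0.012 0.012 462 z95 [0.0623 0.0642]
wrist axle v 0.018 0.028 157 z95 [0.0457 0.0469]
wrist axle v 0.03 0.043 239 z95 [0.0456 0.0477]
wrist axle v 0.045 0.06 223 z95 [0.0458 0.0475]
top axle v -0.06 -0.045 21 z95 [0.0447 0.048 ]
top axle v -0.043 -0.03 19 z95 [0.0453 0.0528]
top axle v -0.028 -0.018 12 z95 [0.0436 0.0497]
top axle v -0.012 0.012 36 z95 [0.0613 0.0668]
top axle v 0.018 0.028 10 z95 [0.0462 0.0497]
top axle v 0.03 0.043 16 z95 [0.0435 0.0508]
top axle v 0.045 0.06 21 z95 [0.0449 0.0518]
top fb 264 [354.7 301. ] [51.4 54.3] 0.5 z 0.0994 0.0033 target 0.354 0.3015
top fo 247 [ 598.8 -197.2] [52.9 52.7] 70.6 z 0.0987 0.0035 target 0.6 -0.1985
top cap 41 [665.3  -8.7] [21.  19.3] 0.9 z 0.0939 0.004 target 0.6677 -0.0098
top flange 378 [666.5  -9.2] [87.5 51.3] 59.4 z 0.0686 0.0029 target 0.6677 -0.009
[... 227 characters left out ...]
-0.03 21 z95 [0.0415 0.048 ]
side axle v -0.028 -0.018 14 z95 [0.0463 0.0564]
side axle v -0.012 0.012 31 z95 [0.0624 0.0669]
side axle v 0.03 0.043 8 z95 [0.0468 0.0498]
side axle v 0.045 0.06 16 z95 [0.0471 0.0488]
side fb 252 [356.5 297. ] [54.9 51.5] 27.9 z 0.1002 0.0035 target 0.354 0.3015
side fo 473 [ 599.5 -199.4] [53.7 54.3] 49.7 z 0.1003 0.003 target 0.6 -0.1985
side cap 72 [667.3 -10.4] [20.2 21.3] 44.5 z 0.0953 0.004 target 0.6677 -0.0098
side flange 522 [667.4  -9.2] [91.  49.7] 59.9 z 0.0707 0.0024 target 0.6677 -0.0098
side carton 533 [638.7 216.1] [92.8 60. ] 69.5 z 0.0407 0.0029 target 0.639 0.218
side jar 176 [386.  502.2] [50.3 48.4] 62.2 z 0.0648 0.0036 target 0.387 0.502
```

View pics/f_top.png

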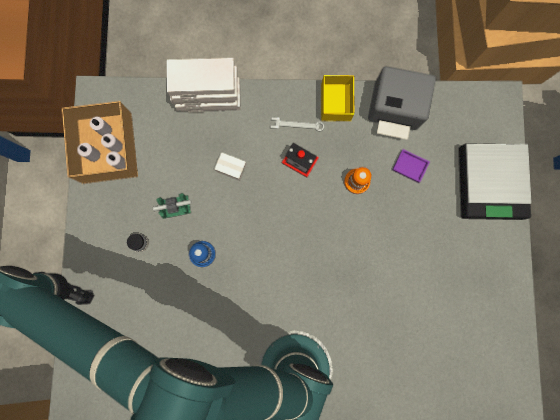

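All four spares are in their holders. The axle top measures 0.047 m at both ends, which means it is fully down. The carton and jar have not moved. Handing in.

```bash
python3 -c "
from workcell import arm
print(arm.close_job(), arm.get_clock())"
```

```text
the job is handed in; nothing more can be done
the job is handed in; nothing more can be done
```

All four spares are in their holders, and I handed the job in at about 44 s on the robot's clock. I placed them in the order you listed: blue canister, orange canister, pump, gear shaft. Then I let go of everything and retracted the arm to its start pose.

The last checks, taken from the camera depth after the arm had retracted (the wrist picture just before):

| Item | Measured | Expected |
|---|---|---|
| Canister tops | 99–100 mm high, upright, within about 2 mm of their cup centres (blue 5 mm off in the side view) | 101 mm |
| Pump flange and cap | about 70 and 95 mm high, square in the red tray, cap on top | 70 and 96 mm |
| Gear axle top, both ends | about 47 mm (wrist camera) | 47 mm, fully down in the slots |
| Carton and jar | within 3 mm of where they were at the start | unmoved |

I left the purple look-alike of the tray alone. No check failed. The top and side cameras scattered by a few millimetres on the axle, so I relied on the wrist camera there. The wrist camera was also 2–3 mm off the other two on the pump and gear positions. The hand-in call gave no verdict.

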